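# Make up a section kit in the nested tray

## Task

Make up one parts kit in the shallow red tray on the bench: stand the square tube, the wide round tube and the narrow round tube upright, and lay the long channel open side up, each flat on the floor of the nest made to its own shape and size. Leave the two look-alikes, the rectangular tube and the short channel, standing where they are on the bench.

Things in the scene. Friction and masses are not known exactly. Their poses are not given: they have to be found in the camera images.
- square_tube_mid (a point): Point at the centre (half-way up, on the axis) of a short square tube standing upright on the bench: bare aluminium, 40 x 40 mm outside, 45 mm tall, walls 3 mm, open right through. x and y run across its flat sides, z up. About 0.15 kg. Belongs in the kit.
- wide_tube_mid (a point): Point at the centre of the wide round tube standing upright: bare aluminium, 54 mm outside diameter, 45 mm bore, 45 mm tall, z along its axis, up. About 0.14 kg. Belongs in the kit.
- narrow_tube_mid (a point): Point at the centre of the narrow round tube standing upright: bare aluminium, 32 mm outside diameter, 22 mm bore, 45 mm tall, z along its axis, up. About 0.09 kg. Belongs in the kit.
- long_channel_mid (a point): Point at the centre (half-way up, half-way along) of the long U channel lying with its open side up: bare aluminium, 90 mm long (its x), 30 mm wide over its two upright flanges (its y), 42 mm high (z up), flanges and floor 4 mm thick, ends open. About 0.12 kg. Belongs in the kit.
- rect_tube_mid (a point): Look-alike, not in the kit: centre of a short rectangular tube standing upright on the bench: bare aluminium, 64 mm (its x) x 36 mm (its y) outside, 45 mm tall, walls 3 mm, open right through. Leave it where it is.
- short_channel_mid (a point): Look-alike, not in the kit: centre of the short U channel lying with its open side up: bare aluminium, 50 mm long (its x), 30 mm wide (its y), 42 mm high, otherwise like the long one. Leave it where it is.
- square_nest: Square nest, 56 x 56 mm inside, for the square tube. Grey plastic, fixed in the red tray. Origin: centre of its underside, 6 mm above the bench, z up; its own floor is 2 mm above the origin; a 4 mm thick rim stands 6 mm above that floor. x runs along the tray's long side, y along its short side.
- wide_round_nest: Large round nest, 70 mm inside diameter, for the wide round tube. Grey plastic, fixed in the red tray. Origin: centre of its underside, 6 mm above the bench, z up; its own floor is 2 mm above the origin; a 4 mm thick rim stands 6 mm above that floor. x runs along the tray's long side.
- narrow_round_nest: Small round nest, 48 mm inside diameter, for the narrow round tube. Grey plastic, fixed in the red tray. Origin: centre of its underside, 6 mm above the bench, z up; its own floor is 2 mm above the origin; a 4 mm thick rim stands 6 mm above that floor. Tray: 256 x 206 mm, edge 14 mm above the bench, fixed to the bench.
- long_nest: Long nest, 106 mm inside along x, 46 mm along y, for the long channel. Grey plastic, fixed in the red tray. Origin: centre of its underside, 6 mm above the bench, z up; its own floor is 2 mm above the origin; a 4 mm thick rim stands 6 mm above that floor. x runs along the tray's long side. The four nests form a 2 x 2 grid, 118 mm apart in x, 95 mm in y, in any arrangement.

How it is judged:
By the outcome, as a careful person would: the job done as asked, in the order asked, and still so for the second after the job is handed in, with the robot touching nothing.
It also fails if it takes over 99 s, if anything falls off the work surface, if the arm or the gripper's body presses on something with over 40 N, if the wrist force passes 120 N, or if a joint passes its speed limit or range.

## Robot

A 7-joint arm with a two-finger parallel gripper is mounted at the origin on the work surface. World frame = base frame: x ahead of the robot, y to its left, z up, the work surface at z = 0. Lengths are in m, angles in rad, forces in N, time in s.
With the tool pointing down it reaches from about 0.4 to 0.9 m from the base axis. Payload 5.5 kg.
Tool frame: the origin (TCP) lies at the very end of the fingers, on their centre line; the grasp point (between the pads) lies 19 mm behind it; z points along the fingers, x is the direction in which the jaws open and shut, and the axes are right-handed (so a half turn about z gives the same grasp; the last joint's range is limited). The gripper opens to 92 mm and grips with 3 to 60 N. Pads are 19 mm wide; open, the fingers measure 130 mm over their backs; the gripper's body (75 mm by 190 mm) begins 47 mm behind the grasp point.
Start: joints at [-1.063, 0.501, -0.427, 1.55, 0.221, 1.138, -0.21], TCP at [0.157, 0.631, 0.227] pointing down, gripper open.
Joint ranges: [-2.88, 2.88], [-0.31, 2.03], [-1.54, 1.56], [0.2, 2.42], [-1.41, 4.55], [0.19, 2.02], [-2.57, 2.57]. Speed limits (rad/s): [2.57, 2.57, 3.14, 3.14, 3.14, 3.14, 3.14].

## Interface

Orientations are given as a rotation vector (axis times angle).
In Python, from plant import arm gives the robot as it stands. The module is installed in compiled form; this text tells all that it offers.
- The arm moves only by the tool jog_arm, never from a script. Its argument "rows" is a list of rows, each a list of 3 entries, a list of its own where there are three numbers: the opening, from 0 (shut) to 1 (fully open), then the shift along the tool's x, y, z in cm, then the turn about the tool's z in rad. In form: [[jaw, [x, y, z], spin], ...]. A call has 1 to 20 rows; each row is the pose to reach, as a shift and turn from the pose commanded when the call began, along the tool's axes at that moment; what a row does not reach only later rows make up. A row lasts 1/12 s, in which the tool goes at most 41.7 mm and 7.16 degrees, less where a joint would pass 70% of its speed; a pose out of reach is approached as far as the arm can. A call with a gripper value outside its range is refused whole. The fingers move at their own pace and stop on an object; "squeeze" is the grip in N (left out, the last holds). Time passes only in rows, so rows that repeat a pose let the fingers close. It gives the time, the measured TCP pose, the force and the opening at its end, in the units of the state.
- arm.get_state(): the state, without advancing time (a new reading comes with each control period).
- arm.grab_frame(name): name is "scene" or "side" or "wrist"; returns (picture, depth): 420x560x3 uint8, red, green, blue; 420x560 float32, m along the optical axis (not along the pixel's ray), 0 where there is no reading.
- arm.get_calibration(name): a dict with "K" (3x3 intrinsics, pixels), "R" (3x3) and "t" (3): a world point X has camera coordinates R X + t. Camera axes: x right, y down, z forward; pixel columns grow to the right and rows downward; lengths in m; the calibration is good to about 2 mm. A picture is of the moment at which its call begins: read the wrist's pose just before it. get_calibration takes no time and is no camera call; for the wrist camera it gives the pose at the moment of the call.
- arm.sign_off(): hands the job in, once; it reports no verdict.
Trained networks look in the newest picture that a camera, given by its name, has taken for a name from the list of things; names that differ only in an ending like _2 or _b are one class to them, and where a whole thing is asked for, a point or a joint stands for the part that bears it (a point fixed in the world has none). Each returns a list of dicts, best first, with "score" (0 to 1); they miss things now and then, are a little off and sometimes report something else, mostly with a low value. They report only what shows in the picture. A call takes as long as a camera call.
- arm.spot_in(thing, camera): "position" ([x, y, z] in m, in the coordinates of the camera as it stood for that picture, good to about 4 mm: the middle of the surface that is visible of it).
The state is a dict: "clock": time; "q": joint angles; "qvel": joint speeds; "joint_torque": joint torques, N m; "tcp_pos": TCP position; "tcp_rot": TCP orientation; "force": force on the tool from outside, world axes, zero at the start; "wrist_torque": the same for the moment, N m; "gripper_width": finger opening in m.
Only numpy, scipy, OpenCV 4.12 (cv2) and the standard library are available. Lean on these libraries where they do the work, as an engineer would, in place of code of your own. Each camera call takes 0.05 s, during which the arm holds its last target. There are 200 camera calls.

## Working session

There is one attempt and no reset: what is moved stays moved. The work goes in short steps, Python scripts to look and compute and a tool call to move; the robot and the scene stay as the last step left them, time stands still between calls to the robot, and variables do not carry over. Pictures are saved under pics/ and viewed, about 12 in all and at most 16, crops included, and the job is handed in when it is done.

Besides the shell and the picture viewer there is one more tool, called after ">>>" in YAML: its name, and indented under it one key for each argument. jog_arm: Moves the arm, as the interface text tells. Its arguments: {"type":"object","properties":{"rows":{"type":"array","items":{"type":"array"}},"squeeze":{"type":"number"}},"required":["rows"]}

```bash
mkdir -p pics; cat > h.py <<'E'
from plant import arm
import numpy as np, cv2
def snap(cam,fn=None):
    C=arm.get_calibration(cam); im,d=arm.grab_frame(cam)
    if fn: cv2.imwrite('pics/'+fn,im[:,:,::-1])
    return im,d,{k:np.array(C[k]) for k in C}
def cloud(d,C):
    v,u=np.mgrid[:d.shape[0],:d.shape[1]]
    K=C['K'];P=np.stack([(u-K[0,2])/K[0,0]*d,(v-K[1,2])/K[1,1]*d,d],-1)
    W=(P-C['t'])@C['R']; W[d<=0]=np.nan
    return W
def world(p,C): return C['R'].T@(np.array(p)-C['t'])
E
python3 - <<'E'
from h import *
s=arm.get_state();print({k:np.round(s[k],3) for k in s})
names=['square_tube_mid','wide_tube_mid','narrow_tube_mid','long_channel_mid','rect_tube_mid','short_channel_mid','square_nest','wide_round_nest','narrow_round_nest','long_nest']
for c in ['scene','side']:
    im,d,C=snap(c,c+'0.png'); np.savez(c+'0.npz',im=im,d=d,**C)
    for n in names:
        r=arm.spot_in(n,c)
        print(c,n,[(round(x['score'],2),np.round(world(x['position'],C),3).tolist()) for x in r[:3]])
    print(c,'cam at',np.round(-C['R'].T@C['t'],3))
E
```

```text
{'clock': np.float64(0.0), 'q': array([-1.063,  0.502, -0.427,  1.551,  0.221,  1.138, -0.21 ]), 'qvel': array([-0.001, -0.002, -0.   ,  0.   , -0.001, -0.   , -0.   ]), 'joint_torque': array([-1.0000e-03, -5.6659e+01, -5.8170e+00, -2.7911e+01, -6.9000e-02,
        3.1000e-02,  0.0000e+00]), 'tcp_pos': array([0.157, 0.63 , 0.226]), 'tcp_rot': array([ 2.475e+00,  1.933e+00, -2.000e-03]), 'force': array([ 0.334, -0.507, -0.247]), 'wrist_torque': array([ 0.034,  0.032, -0.022]), 'gripper_width': np.float64(0.092)}
scene square_tube_mid [(0.87, [0.63, -0.235, 0.032])]
scene wide_tube_mid [(0.76, [0.469, -0.244, 0.033])]
scene narrow_tube_mid [(0.6, [0.605, 0.251, 0.031])]
scene long_channel_mid [(0.71, [0.493, 0.253, 0.012])]
scene rect_tube_mid [(0.75, [0.544, 0.401, 0.03]), (0.41, [0.468, -0.244, 0.034])]
scene short_channel_mid [(0.56, [0.528, -0.391, 0.023])]
scene square_nest [(0.75, [0.507, 0.096, 0.009])]
scene wide_round_nest [(0.78, [0.626, 0.086, 0.005])]
scene narrow_round_nest [(0.74, [0.625, -0.007, 0.008])]
scene long_nest [(0.95, [0.508, -0.003, 0.004])]
scene cam at [1.252 0.371 0.767]
side square_tube_mid []
side wide_tube_mid [(0.57, [0.464, -0.248, 0.03]), (0.2, [0.504, -0.001, 0.009])]
side narrow_tube_mid [(0.51, [0.593, 0.233, 0.029])]
side long_channel_mid [(0.62, [0.483, 0.243, 0.022]), (0.3, [0.52, -0.391, 0.01])]
side rect_tube_mid [(0.65, [0.536, 0.393, 0.028])]
side short_channel_mid [(0.8, [0.516, -0.393, 0.008])]
side square_nest [(0.89, [0.515, 0.09, 0.007])]
side wide_round_nest [(0.86, [0.629, 0.09, 0.005])]
side narrow_round_nest [(0.76, [0.622, -0.005, 0.006])]
side long_nest [(0.9, [0.502, -0.001, 0.009])]
side cam at [ 0.34  -0.62   0.847]
```

View pics/scene0.png

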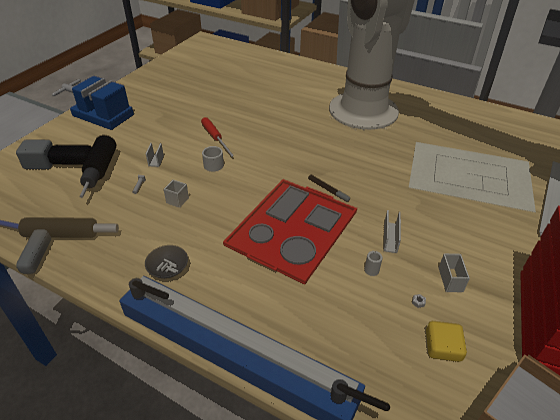

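View pics/side0.png

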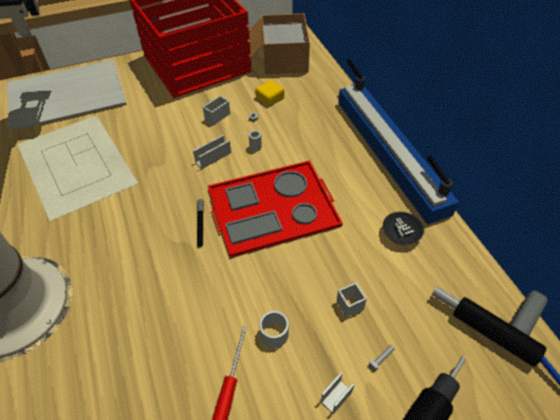

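```bash
python3 - <<'E'
from h import *
# fused top-down map of points: top-height points of parts
Ws=[]
for c in ['scene','side']:
    z=np.load(c+'0.npz'); W=cloud(z['d'],z).reshape(-1,3); Ws.append(W)
    print(c, 'bench z', np.nanmedian(W[(abs(W[:,0]-.55)<.3)&(abs(W[:,1])<.5)][:,2]))
cent=dict(sq=(.63,-.235),wide=(.469,-.244),nar=(.605,.251),long=(.493,.253),rect=(.544,.401),short=(.528,-.391))
for n,(x,y) in cent.items():
    for c,W in zip('AB',Ws):
        m=(np.hypot(W[:,0]-x,W[:,1]-y)<.07)&(W[:,2]>.032)&(W[:,2]<.055)
        P=W[m]
        if len(P)<20: print(n,c,len(P));continue
        q=np.percentile(P[:,2],[50,95]); T=P[P[:,2]>q[1]-.006][:,:2].astype(np.float32)
        print(n,c,len(T),'ztop',q.round(4),cv2.minAreaRect(T),'circ',cv2.minEnclosingCircle(T))
# nests rim
im=np.full((420,560,3),0,np.uint8)
for c,W in zip('AB',Ws):
    z=np.load(c+'0.npz'); 
    m=(W[:,2]>.010)&(W[:,2]<.02)&(W[:,0]>.42)&(W[:,0]<.72)&(W[:,1]>-.1)&(W[:,1]<.2)
    T=W[m][:,:2].astype(np.float32); print(c,len(T),cv2.minAreaRect(T))
E
```

```text
scene bench z 0.001228484659408295
side bench z -0.0007169276650964283
sq A 121 ztop [0.0417 0.0475] ((0.6200373768806458, -0.2440081238746643), (0.042963284999132156, 0.04222755879163742), 4.259608268737793) circ ((0.6200282573699951, -0.2444579303264618), 0.027536461129784584)
sq B 171 ztop [0.0415 0.0454] ((0.6202102899551392, -0.24537481367588043), (0.04128805920481682, 0.041114985942840576), 2.4140241146087646) circ ((0.6189353466033936, -0.24563370645046234), 0.027700496837496758)
wide A 114 ztop [0.0417 0.0474] ((0.4602304995059967, -0.24605217576026917), (0.053825512528419495, 0.05476243793964386), 85.75466918945312) circ ((0.46190863847732544, -0.24700970947742462), 0.029673080891370773)
wide B 241 ztop [0.042  0.0454] ((0.4613894522190094, -0.2476879358291626), (0.052911221981048584, 0.052635349333286285), 29.287555694580078) circ ((0.46209532022476196, -0.24748407304286957), 0.027884043753147125)
nar A 105 ztop [0.0421 0.0471] ((0.5966554880142212, 0.24739597737789154), (0.030474400147795677, 0.03029646910727024), 26.53293800354004) circ ((0.5963698029518127, 0.24734508991
[... 1057 characters left out ...]
0.03668169677257538)
short A 60 ztop [0.041  0.0449] ((0.5202927589416504, -0.39212143421173096), (0.05268075317144394, 0.032332614064216614), 24.30451774597168) circ ((0.5201851725578308, -0.3936905264854431), 0.029657531529664993)
short B 168 ztop [0.0401 0.0428] ((0.5203925967216492, -0.39343035221099854), (0.04987485706806183, 0.030108630657196045), 24.842330932617188) circ ((0.5201225876808167, -0.3928472697734833), 0.02870379388332367)Traceback (most recent call last):
  File "<stdin>", line 18, in <module>
    fid = stack.enter_context(open(os.fspath(file), "rb"))
                              ~~~~^^^^^^^^^^^^^^^^^^^^^^^
FileNotFoundError: [Errno 2] No such file or directory: 'A0.npz'
```

The scene view shows the square tube at (176,193), wide tube at (213,159), narrow tube at (373,263), long channel at (392,232) and the tray at (290,230). The look-alikes are at (455,272) and (155,155). The network results agree with this, so the nests are next.

```bash
python3 - <<'E'
from h import *
nests=dict(sq=(.51,.093),wide=(.627,.088),nar=(.623,-.006),long=(.505,-.002))
fit={n:[] for n in nests}
for c in ['scene','side']:
    z=np.load(c+'0.npz'); W=cloud(z['d'],z); hsv=cv2.cvtColor(z['im'],cv2.COLOR_RGB2HSV)
    red=(hsv[...,1]>120)&((hsv[...,0]<10)|(hsv[...,0]>170))
    m=red&(W[...,0]>.4)&(W[...,0]<.75)&(abs(W[...,1]-.045)<.17)
    print(c,'tray',cv2.minAreaRect(W[m][:,:2].astype(np.float32)))
    for n,(x,y) in nests.items():
        g=((hsv[...,1]<70)&(np.hypot(W[...,0]-x,W[...,1]-y)<.068)&(abs(W[...,2]-.01)<.015)).astype(np.uint8)
        k,l,st,ce=cv2.connectedComponentsWithStats(g); i=1+np.argmax(st[1:,4])
        T=W[l==i][:,:2].astype(np.float32)
        r=cv2.minAreaRect(T); print(c,n,len(T),np.round(r[0],4),np.round(r[1],4),round(r[2],1)); fit[n].append(r[0])
k=list(nests); M={n:np.mean(fit[n],0) for n in k}
print({n:M[n].round(4).tolist() for n in k}); c=np.mean(list(M.values()),0)
vx=M['wide']-M['sq']+M['nar']-M['long']; vy=M['sq']-M['long']+M['wide']-M['nar']
print('centre',c,'yaw x',np.degrees(np.arctan2(vx[1],vx[0])),'yaw y',np.degrees(np.arctan2(-vy[0],vy[1])),np.hypot(*vx)/2,np.hypot(*vy)/2)
a=np.mean([np.arctan2(vx[1],vx[0]),np.arctan2(-vy[0],vy[1])]); R=np.array([[np.cos(a),-np.sin(a)],[np.sin(a),np.cos(a)]])
for n,s in dict(sq=(-1,1),wide=(1,1),nar=(1,-1),long=(-1,-1)).items(): print(n,c+R@(np.array(s)*[.059,.0475]))
s=arm.get_state(); import scipy.spatial.transform as t
print(t.Rotation.from_rotvec(s['tcp_rot']).as_matrix().round(3),s['tcp_pos'])
E
```

```text
scene tray ((0.5670768022537231, 0.043641962110996246), (0.20905807614326477, 0.27358293533325195), 87.21612548828125)
scene sq 591 [0.511 0.095] [0.0647 0.0661] 87.3
scene wide 788 [0.6294 0.0893] [0.077  0.0757] 27.2
scene nar 372 [ 0.6246 -0.0052] [0.0537 0.0532] 72.1
scene long 789 [ 0.5061 -0.    ] [0.0552 0.116 ] 87.4
side tray ((0.5533095002174377, 0.05164501070976257), (0.22515788674354553, 0.3014492392539978), 87.01129913330078)
side sq 569 [0.5098 0.0932] [0.0668 0.0612] 87.6
side wide 605 [0.6278 0.0888] [0.0783 0.071 ] 66.1
side nar 361 [ 0.6231 -0.007 ] [0.0535 0.0494] 66.1
side long 1023 [ 0.5056 -0.0008] [0.0571 0.1118] 88.0
{'sq': [0.5104, 0.0941], 'wide': [0.6286, 0.089], 'nar': [0.6239, -0.0061], 'long': [0.5058, -0.0004]}
centre [0.56717825 0.0441714 ] yaw x -2.605876210839122 yaw y -2.813703871911919 0.11824007992640377 0.09494930517433042
sq [0.51048989 0.09440763]
wide [0.62835794 0.08882893]
nar [ 0.62386661 -0.00606484]
long [ 5.05998559e-01 -4.86138100e-04]
[[ 0.242  0.97  -0.   ]
 [ 0.97  -0.242 -0.   ]
 [-0.    -0.    -1.   ]] [0.15748913 0.6306103  0.22671176]
```

```bash
cat > mv.py <<'E'
import sys; from h import *
from scipy.spatial.transform import Rotation as R
s=arm.get_state(); M=R.from_rotvec(s['tcp_rot']).as_matrix(); yaw=np.arctan2(M[1,0],M[0,0])
print('t',round(float(s['clock']),2),s['tcp_pos'].round(4),'yaw',round(np.degrees(yaw),2),'tilt',M[2].round(3),'q',s['q'].round(2),'w',round(float(s['gripper_width']),4),'F',s['force'].round(1))
for a in sys.argv[1:]:
    x,y,z,w=map(float,a.split(',')); d=M.T@(np.array([x,y,z])-s['tcp_pos'])*100
    sp=-(np.radians(w)-yaw); sp=(sp+np.pi)%(2*np.pi)-np.pi
    print(a,'->',d.round(2).tolist(),round(sp,3),'rows',round(np.linalg.norm(d)/4.17,1),round(abs(np.degrees(sp))/7.16,1))
E
python3 mv.py .52,.2,.2,40 .62,-.2448,.12,3.3
```

```text
t 1.1 [0.1575 0.6306 0.2267] yaw 75.98 tilt [-0. -0. -1.] q [-1.06  0.5  -0.43  1.55  0.22  1.14 -0.21] w 0.0919 F [-0.8 -0.9  0.5]
.52,.2,.2,40 -> [-32.99, 45.61, 2.67] 0.628 rows 13.5 5.0
.62,-.2448,.12,3.3 -> [-73.72, 66.09, 10.67] 1.268 rows 23.9 10.2
```

>>> jog_arm:
  rows:
    - [1,[-33,45.6,2.7],0.63]
    - [1,[-33,45.6,2.7],0.63]
    - [1,[-33,45.6,2.7],0.63]
    - [1,[-33,45.6,2.7],0.63]
    - [1,[-33,45.6,2.7],0.63]
    - [1,[-33,45.6,2.7],0.63]
    - [1,[-33,45.6,2.7],0.63]
    - [1,[-33,45.6,2.7],0.63]
    - [1,[-33,45.6,2.7],0.63]
    - [1,[-33,45.6,2.7],0.63]
    - [1,[-33,45.6,2.7],0.63]
    - [1,[-33,45.6,2.7],0.63]
    - [1,[-33,45.6,2.7],0.63]
    - [1,[-33,45.6,2.7],0.63]

```text
clock: 2.27
tcp_pos: [0.5233, 0.1943, 0.1998]
tcp_rot: [2.954, 1.062, 0.002]
force: [0.5, -1.2, -0.1]
gripper_width: 0.0918
```

```bash
python3 mv.py .62,-.2448,.12,3.3
```

```text
t 2.27 [0.5233 0.1943 0.1998] yaw 39.56 tilt [ 0.     0.003 -1.   ] q [-0.33  0.34 -0.09  1.82  0.04  0.98  0.25] w 0.0918 F [ 0.5 -1.2 -0.1]
.62,-.2448,.12,3.3 -> [-20.51, 40.0, 8.09] 0.633 rows 11.0 5.1
```

>>> jog_arm:
  rows:
    - [1,[-20.8,40.5,8.1],0.64]
    - [1,[-20.8,40.5,8.1],0.64]
    - [1,[-20.8,40.5,8.1],0.64]
    - [1,[-20.8,40.5,8.1],0.64]
    - [1,[-20.8,40.5,8.1],0.64]
    - [1,[-20.8,40.5,8.1],0.64]
    - [1,[-20.8,40.5,8.1],0.64]
    - [1,[-20.8,40.5,8.1],0.64]
    - [1,[-20.8,40.5,8.1],0.64]
    - [1,[-20.8,40.5,8.1],0.64]
    - [1,[-20.8,40.5,8.1],0.64]
    - [1,[-20.8,40.5,8.1],0.64]
    - [1,[-20.8,40.5,8.1],0.64]
    - [1,[-20.8,40.5,8.1],0.64]
    - [1,[-20.8,40.5,8.1],0.64]

```text
clock: 3.52
tcp_pos: [0.6204, -0.2416, 0.1187]
tcp_rot: [-3.138, -0.092, -0.0]
force: [-0.1, -0.2, -0.4]
gripper_width: 0.0917
```

```bash
python3 mv.py .62,-.2448,.08,3.3 .62,-.2448,.016,3.3;  cat > near.py <<'E'
import sys; from h import *
# top-face fit from wrist view: near.py x y [png]
x,y=map(float,sys.argv[1:3]); im,d,C=snap('wrist',sys.argv[3] if len(sys.argv)>3 else None)
W=cloud(d,C); m=(np.hypot(W[...,0]-x,W[...,1]-y)<.065)&(W[...,2]>.032)&(W[...,2]<.062)
P=W[m]; q=np.percentile(P[:,2],95); T=P[P[:,2]>q-.006][:,:2].astype(np.float32)
print('ztop',q,len(T),cv2.minAreaRect(T),cv2.minEnclosingCircle(T))
E
python3 near.py .62 -.2448 w1.png
```

```text
t 3.52 [ 0.6204 -0.2416  0.1187] yaw 3.35 tilt [ 0.    -0.002 -1.   ] q [ 0.23  0.61  0.15  1.61 -0.11  0.93  0.47] w 0.0917 F [-0.1 -0.2 -0.4]
.62,-.2448,.08,3.3 -> [-0.06, 0.32, 3.87] 0.001 rows 0.9 0.0
.62,-.2448,.016,3.3 -> [-0.06, 0.33, 10.27] 0.001 rows 2.5 0.0
ztop 0.0471005693354981 1259 ((0.6187105774879456, -0.24493098258972168), (0.039704810827970505, 0.040351491421461105), 4.025534152984619) ((0.6189608573913574, -0.24496692419052124), 0.027887586504220963)
```

View pics/w1.png

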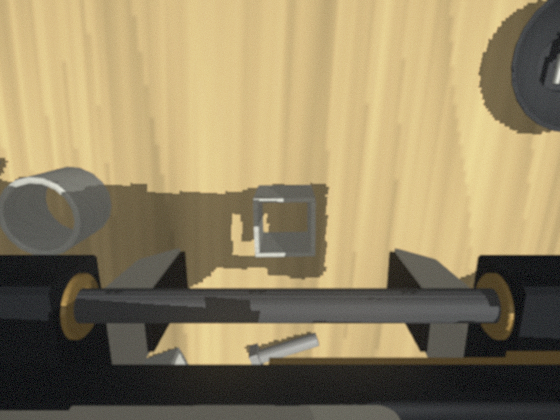

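The square tube, at (285,227), is centred between the fingers (150 and 425). I'll descend and grip it.

>>> jog_arm:
  rows:
    - [1,[-0.1,0.35,4],0]
    - [1,[-0.1,0.35,7],0]
    - [1,[-0.1,0.35,9],0]
    - [1,[-0.1,0.35,10.2],0]
    - [1,[-0.1,0.35,10.2],0]
    - [1,[-0.1,0.35,10.2],0]
    - [0,[-0.1,0.35,10.2],0]
    - [0,[-0.1,0.35,10.2],0]
    - [0,[-0.1,0.35,10.2],0]
    - [0,[-0.1,0.35,10.2],0]
    - [0,[-0.1,0.35,10.2],0]
    - [0,[-0.1,0.35,10.2],0]
    - [0,[-0.1,0.35,10.2],0]
    - [0,[-0.1,0.35,10.2],0]
    - [0,[-0.1,0.35,9],0]
    - [0,[-0.1,0.35,6],0]
    - [0,[-0.1,0.35,2],0]
    - [0,[-0.1,0.35,2],0]
  squeeze: 25

```text
clock: 5.07
tcp_pos: [0.624, -0.25, 0.1071]
tcp_rot: [3.136, 0.087, 0.017]
force: [2.3, -0.7, -0.1]
gripper_width: 0.04
```

```bash
python3 mv.py .5105,.0944,.11,-2.7
```

```text
t 5.07 [ 0.624  -0.25    0.1071] yaw 3.19 tilt [ 0.011  0.005 -1.   ] q [ 0.23  0.62  0.15  1.61 -0.11  0.9   0.48] w 0.04 F [ 2.3 -0.7 -0.1]
.5105,.0944,.11,-2.7 -> [-9.41, -35.01, -0.55] 0.103 rows 8.7 0.8
```

>>> jog_arm:
  rows:
    - [0,[-9.4,-35,-0.5],0.1]
    - [0,[-9.4,-35,-0.5],0.1]
    - [0,[-9.4,-35,-0.5],0.1]
    - [0,[-9.4,-35,-0.5],0.1]
    - [0,[-9.4,-35,-0.5],0.1]
    - [0,[-9.4,-35,-0.5],0.1]
    - [0,[-9.4,-35,-0.5],0.1]
    - [0,[-9.4,-35,-0.5],0.1]
    - [0,[-9.4,-35,-0.5],0.1]
    - [0,[-9.4,-35,-0.5],0.1]
    - [0,[-9.4,-35,-0.5],0.1]
    - [0,[-9.4,-35,-0.5],0.1]
    - [0,[-9.4,-35,-0.5],0.1]
    - [0,[-9.4,-35,-0.5],0.1]
    - [0,[-9.4,-35,-0.5],0.1]

```text
clock: 6.32
tcp_pos: [0.5061, 0.0949, 0.1037]
tcp_rot: [3.14, -0.073, 0.0]
force: [-0.3, 0.3, -1.7]
gripper_width: 0.0401
```

```bash
python3 mv.py .5105,.0944,.025,-2.7; python3 - <<'E'
from h import *
im,d,C=snap('wrist','w2.png')
for n in ['square_nest','square_tube_mid']:
    for x in arm.spot_in(n,'wrist')[:2]: print(n,x['score'],world(x['position'],C))
E
```

```text
t 6.32 [0.5061 0.0949 0.1037] yaw -2.67 tilt [ 0.  0. -1.] q [-0.34  0.4   0.13  2.   -0.07  0.75 -0.22] w 0.0401 F [-0.3  0.3 -1.7]
.5105,.0944,.025,-2.7 -> [0.44, 0.02, 7.87] 0.0 rows 1.9 0.0
square_nest 0.95 [0.51289029 0.10918538 0.00723192]
square_tube_mid 0.71 [0.50587553 0.11276536 0.12250215]
```

View pics/w2.png

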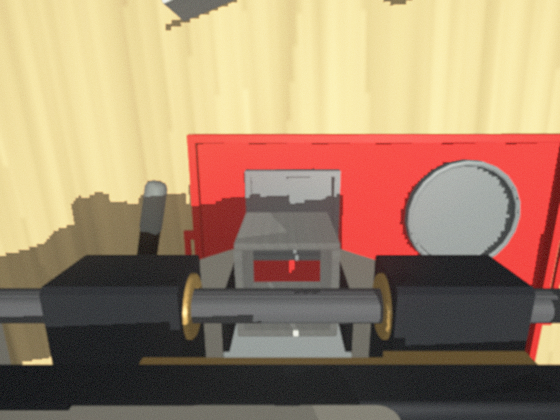

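The tube hangs upright at (287,280) above the square nest at (292,200 and down). I'll lower it, release and lift away.

>>> jog_arm:
  rows:
    - [0,[0.4,0,3],0]
    - [0,[0.4,0,5],0]
    - [0,[0.4,0,6.5],0]
    - [0,[0.4,0,7.4],0]
    - [0,[0.4,0,7.85],0]
    - [0,[0.4,0,7.85],0]
    - [0,[0.4,0,7.85],0]
    - [0,[0.4,0,7.85],0]
    - [0.68,[0.4,0,7.85],0]
    - [0.68,[0.4,0,7.85],0]
    - [0.68,[0.4,0,7.85],0]
    - [0.68,[0.4,0,7.85],0]
    - [0.68,[0.4,0,7.85],0]
    - [0.68,[0.4,0,6],0]
    - [0.68,[0.4,0,2],0]
    - [1,[0.4,0,-2],0]
    - [1,[0.4,0,-2],0]
    - [1,[0.4,0,-2],0]

```text
clock: 7.97
tcp_pos: [0.512, 0.0968, 0.1264]
tcp_rot: [-3.139, 0.069, -0.009]
force: [-0.3, 0.2, -1.0]
gripper_width: 0.0779
```

```bash
python3 near.py .5105 .0944; python3 mv.py .4615,-.2472,.12,-28
```

```text
ztop 0.057159719959789544 1276 ((0.5100183486938477, 0.0984586626291275), (0.040400777012109756, 0.04015137627720833), 87.66476440429688) ((0.5101957321166992, 0.09864801168441772), 0.02785397879779339)
t 8.02 [0.5103 0.0965 0.1246] yaw -2.51 tilt [ 0.002 -0.001 -1.   ] q [-0.35  0.37  0.13  1.98 -0.07  0.79 -0.22] w 0.0818 F [ 0.2 -0.2 -0.7]
.4615,-.2472,.12,-28 -> [-3.37, 34.55, 0.42] 0.445 rows 8.3 3.6
```

```bash
python3 - <<'E'
from h import *
z=np.load('side0.npz'); W=cloud(z['d'],z)
for u,v in [(245,327),(240,345),(235,365),(228,385),(273,330)]: print(u,v,W[v,u].round(3))
E
python3 mv.py .4615,-.2472,.12,62  .4615,-.2472,.12,-118
```

```text
245 327 [ 0.414 -0.218  0.012]
240 345 [ 0.394 -0.25   0.015]
235 365 [ 0.375 -0.281  0.013]
228 385 [nan nan nan]
273 330 [ 0.462 -0.237 -0.001]
t 8.02 [0.5103 0.0965 0.1246] yaw -2.51 tilt [ 0.002 -0.001 -1.   ] q [-0.35  0.37  0.13  1.98 -0.07  0.79 -0.22] w 0.0818 F [ 0.2 -0.2 -0.7]
.4615,-.2472,.12,62 -> [-3.37, 34.55, 0.42] -1.126 rows 8.3 9.0
.4615,-.2472,.12,-118 -> [-3.37, 34.55, 0.42] 2.016 rows 8.3 16.1
```

>>> jog_arm:
  rows:
    - [1,[-3.4,34.6,0.5],-1.26]
    - [1,[-3.4,34.6,0.5],-1.26]
    - [1,[-3.4,34.6,0.5],-1.26]
    - [1,[-3.4,34.6,0.5],-1.26]
    - [1,[-3.4,34.6,0.5],-1.26]
    - [1,[-3.4,34.6,0.5],-1.26]
    - [1,[-3.4,34.6,0.5],-1.26]
    - [1,[-3.4,34.6,0.5],-1.26]
    - [1,[-3.4,34.6,0.5],-1.26]
    - [1,[-3.4,34.6,0.5],-1.26]
    - [1,[-3.4,34.6,0.5],-1.26]
    - [1,[-3.4,34.6,0.5],-1.26]
    - [1,[-3.4,34.6,0.5],-1.26]
    - [1,[-3.4,34.6,0.5],-1.26]
    - [1,[-3.4,34.6,0.5],-1.26]
    - [1,[-3.4,34.6,0.5],-1.26]

```text
clock: 9.35
tcp_pos: [0.4607, -0.247, 0.1185]
tcp_rot: [-2.578, -1.795, 0.0]
force: [0.0, 0.5, 0.3]
gripper_width: 0.0919
```

```bash
python3 near.py .4615 -.2472 w3.png; python3 mv.py .4615,-.2472,.0167,70
```

```text
ztop 0.04708418504102532 1788 ((0.46017786860466003, -0.24756386876106262), (0.053069647401571274, 0.053276337683200836), 52.750022888183594) ((0.46028774976730347, -0.24775592982769012), 0.027155501767992973)
t 9.4 [ 0.4608 -0.2471  0.1186] yaw 69.69 tilt [ 0. -0. -1.] q [ 0.44  0.38 -0.    1.97  0.    0.79  1.66] w 0.092 F [0.3 0.6 0.6]
.4615,-.2472,.0167,70 -> [0.02, 0.07, 10.19] -0.005 rows 2.4 0.0
```

View pics/w3.png

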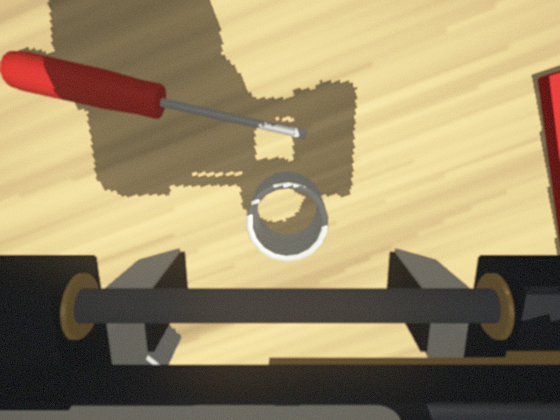

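The wide tube, at (287,215), is centred between the fingers, and the screwdriver at (300,130) is clear. I'll grip it.

>>> jog_arm:
  rows:
    - [1,[0,0.05,4],0]
    - [1,[0,0.05,7],0]
    - [1,[0,0.05,9],0]
    - [1,[0,0.05,10.2],0]
    - [1,[0,0.05,10.2],0]
    - [1,[0,0.05,10.2],0]
    - [0,[0,0.05,10.2],0]
    - [0,[0,0.05,10.2],0]
    - [0,[0,0.05,10.2],0]
    - [0,[0,0.05,10.2],0]
    - [0,[0,0.05,10.2],0]
    - [0,[0,0.05,10.2],0]
    - [0,[0,0.05,10.2],0]
    - [0,[0,0.05,9],0]
    - [0,[0,0.05,6],0]
    - [0,[0,0.05,2],0]
    - [0,[0,0.05,0],0]
    - [0,[0,0.05,0],0]
    - [0,[0,0.05,0],0]
    - [0,[0,0.05,0],0]

```text
clock: 11.07
tcp_pos: [0.4603, -0.2477, 0.1183]
tcp_rot: [-2.578, -1.794, 0.001]
force: [0.5, 0.4, -1.5]
gripper_width: 0.0534
```

```bash
python3 mv.py .6284,.0888,.12,70
```

```text
t 11.07 [ 0.4603 -0.2477  0.1183] yaw 69.67 tilt [ 0.    -0.001 -1.   ] q [ 0.45  0.38 -0.    1.97  0.    0.79  1.66] w 0.0534 F [ 0.5  0.4 -1.5]
.6284,.0888,.12,70 -> [37.4, 4.07, -0.17] -0.006 rows 9.0 0.0
```

>>> jog_arm:
  rows:
    - [0,[37.4,4.1,-0.2],0]
    - [0,[37.4,4.1,-0.2],0]
    - [0,[37.4,4.1,-0.2],0]
    - [0,[37.4,4.1,-0.2],0]
    - [0,[37.4,4.1,-0.2],0]
    - [0,[37.4,4.1,-0.2],0]
    - [0,[37.4,4.1,-0.2],0]
    - [0,[37.4,4.1,-0.2],0]
    - [0,[37.4,4.1,-0.2],0]
    - [0,[37.4,4.1,-0.2],0]
    - [0,[37.4,4.1,-0.2],0]
    - [0,[37.4,4.1,-0.2],0]
    - [0,[37.4,4.1,-0.2],0]
    - [0,[37.4,4.1,-0.2],0]
    - [0,[37.4,4.1,-0.2],0]
    - [0,[37.4,4.1,-0.2],0]

```text
clock: 12.4
tcp_pos: [0.6292, 0.087, 0.1207]
tcp_rot: [2.58, 1.792, -0.0]
force: [-0.1, 0.4, -1.4]
gripper_width: 0.0532
```

```bash
python3 mv.py .6284,.0888,.0247,70; python3 - <<'E'
from h import *
im,d,C=snap('wrist')
for n in ['wide_round_nest','wide_tube_mid']:
    for x in arm.spot_in(n,'wrist')[:2]: print(n,x['score'],world(x['position'],C))
E
```

```text
t 12.4 [0.6292 0.087  0.1207] yaw 69.56 tilt [-0. -0. -1.] q [-0.12  0.56 -0.08  1.68  0.06  0.9   0.99] w 0.0532 F [-0.1  0.4 -1.4]
.6284,.0888,.0247,70 -> [0.14, -0.14, 9.6] -0.008 rows 2.3 0.1
wide_round_nest 0.78 [0.61743751 0.09391839 0.00936638]
wide_tube_mid 0.75 [0.6182489  0.09142355 0.14342323]
```

>>> jog_arm:
  rows:
    - [0,[0.1,-0.1,4],0]
    - [0,[0.1,-0.1,6.5],0]
    - [0,[0.1,-0.1,8.2],0]
    - [0,[0.1,-0.1,9.1],0]
    - [0,[0.1,-0.1,9.55],0]
    - [0,[0.1,-0.1,9.55],0]
    - [0,[0.1,-0.1,9.55],0]
    - [0,[0.1,-0.1,9.55],0]
    - [0.85,[0.1,-0.1,9.55],0]
    - [0.85,[0.1,-0.1,9.55],0]
    - [0.85,[0.1,-0.1,9.55],0]
    - [0.85,[0.1,-0.1,9.55],0]
    - [0.85,[0.1,-0.1,9.55],0]
    - [0.85,[0.1,-0.1,8],0]
    - [0.85,[0.1,-0.1,4],0]
    - [1,[0.1,-0.1,0],0]
    - [1,[0.1,-0.1,0],0]
    - [1,[0.1,-0.1,0],0]
    - [1,[0.1,-0.1,0],0]

```text
clock: 14.13
tcp_pos: [0.6287, 0.0896, 0.1208]
tcp_rot: [2.579, 1.794, 0.0]
force: [-1.2, -0.7, -0.7]
gripper_width: 0.0913
```

```bash
python3 near.py .6284 .0888; python3 mv.py .596,.2463,.12,70
```

```text
ztop 0.054999886833537515 1893 ((0.6285309195518494, 0.08965873718261719), (0.053270742297172546, 0.05321574583649635), 75.30127716064453) ((0.6285584568977356, 0.08967814594507217), 0.027038250118494034)
t 14.18 [0.6279 0.0895 0.1197] yaw 69.67 tilt [-0.001 -0.002 -1.   ] q [-0.12  0.56 -0.08  1.69  0.06  0.9   0.99] w 0.0916 F [-0.4  0.5 -0.1]
.596,.2463,.12,70 -> [13.6, -8.44, -0.03] -0.006 rows 3.8 0.0
```

>>> jog_arm:
  rows:
    - [1,[13.6,-8.4,0],0]
    - [1,[13.6,-8.4,0],0]
    - [1,[13.6,-8.4,0],0]
    - [1,[13.6,-8.4,0],0]
    - [1,[13.6,-8.4,0],0]
    - [1,[13.6,-8.4,0],0]
    - [1,[13.6,-8.4,0],0]
    - [1,[13.6,-8.4,0],0]
    - [1,[13.6,-8.4,0],0]

```text
clock: 14.93
tcp_pos: [0.5976, 0.2439, 0.1199]
tcp_rot: [2.581, 1.79, -0.003]
force: [0.3, 0.1, 0.2]
gripper_width: 0.0919
```

```bash
python3 near.py .596 .2463 w4.png; python3 mv.py .596,.2463,.0167,70
```

```text
ztop 0.04713020566178001 1039 ((0.5727614760398865, 0.2537643015384674), (0.031079497188329697, 0.07807132601737976), 72.31382751464844) ((0.570946216583252, 0.24879759550094604), 0.03982225060462952)
t 14.98 [0.5977 0.2442 0.1202] yaw 69.51 tilt [-0.001 -0.    -1.   ] q [-0.35  0.57 -0.11  1.66  0.07  0.92  0.73] w 0.0919 F [ 0.2  1.3 -0.4]
.596,.2463,.0167,70 -> [0.15, -0.24, 10.35] -0.009 rows 2.5 0.1
```

View pics/w4.png

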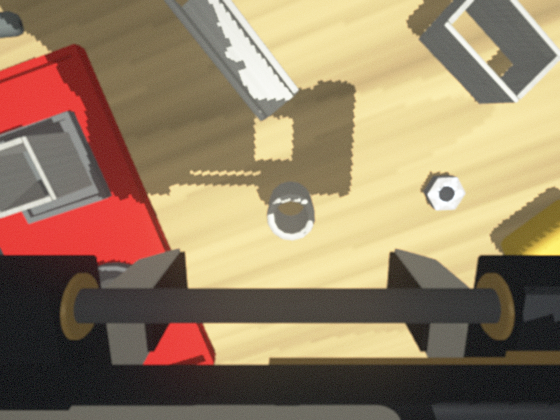

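The narrow tube, at (291,212), is centred. The nut (445,193) and the tray edge are clear of the fingers, and the square tube is visible in its nest at left.

>>> jog_arm:
  rows:
    - [0.75,[0.15,-0.25,4],0]
    - [0.75,[0.15,-0.25,7],0]
    - [0.75,[0.15,-0.25,9],0]
    - [0.75,[0.15,-0.25,10.3],0]
    - [0.75,[0.15,-0.25,10.3],0]
    - [0.75,[0.15,-0.25,10.3],0]
    - [0,[0.15,-0.25,10.3],0]
    - [0,[0.15,-0.25,10.3],0]
    - [0,[0.15,-0.25,10.3],0]
    - [0,[0.15,-0.25,10.3],0]
    - [0,[0.15,-0.25,10.3],0]
    - [0,[0.15,-0.25,10.3],0]
    - [0,[0.15,-0.25,10.3],0]
    - [0,[0.15,-0.25,9],0]
    - [0,[0.15,-0.25,6],0]
    - [0,[0.15,-0.25,2],0]
    - [0,[0.15,-0.25,-1],0]
    - [0,[0.15,-0.25,-1],0]
    - [0,[0.15,-0.25,-1],0]
    - [0,[0.15,-0.25,-1],0]

```text
clock: 16.65
tcp_pos: [0.5949, 0.2485, 0.1307]
tcp_rot: [-2.578, -1.795, 0.001]
force: [-1.2, -0.9, -1.5]
gripper_width: 0.032
```

```bash
python3 mv.py .6239,-.0061,.13,70
```

```text
t 16.65 [0.5949 0.2485 0.1307] yaw 69.68 tilt [-0. -0. -1.] q [-0.36  0.56 -0.11  1.65  0.07  0.93  0.72] w 0.032 F [-1.2 -0.9 -1.5]
.6239,-.0061,.13,70 -> [-22.87, 11.56, 0.07] -0.006 rows 6.1 0.0
```

>>> jog_arm:
  rows:
    - [0,[-22.9,11.6,0],0]
    - [0,[-22.9,11.6,0],0]
    - [0,[-22.9,11.6,0],0]
    - [0,[-22.9,11.6,0],0]
    - [0,[-22.9,11.6,0],0]
    - [0,[-22.9,11.6,0],0]
    - [0,[-22.9,11.6,0],0]
    - [0,[-22.9,11.6,0],0]
    - [0,[-22.9,11.6,0],0]
    - [0,[-22.9,11.6,0],0]
    - [0,[-22.9,11.6,0],0]
    - [0,[-22.9,11.6,0],0]
    - [0,[-22.9,11.6,0],0]
    - [0,[-22.9,11.6,0],0]

```text
clock: 17.82
tcp_pos: [0.6246, -0.0053, 0.1307]
tcp_rot: [-2.577, -1.797, -0.0]
force: [0.5, -0.5, -0.5]
gripper_width: 0.0323
```

```bash
python3 mv.py .6239,-.0061,.025,70; python3 - <<'E'
from h import *
im,d,C=snap('wrist','w5.png')
E
```

```text
t 17.82 [ 0.6246 -0.0053  0.1307] yaw 69.76 tilt [ 0. -0. -1.] q [ 0.02  0.53 -0.07  1.71  0.04  0.91  1.15] w 0.0323 F [ 0.5 -0.5 -0.5]
.6239,-.0061,.025,70 -> [-0.1, -0.04, 10.57] -0.004 rows 2.5 0.0
```

View pics/w5.png

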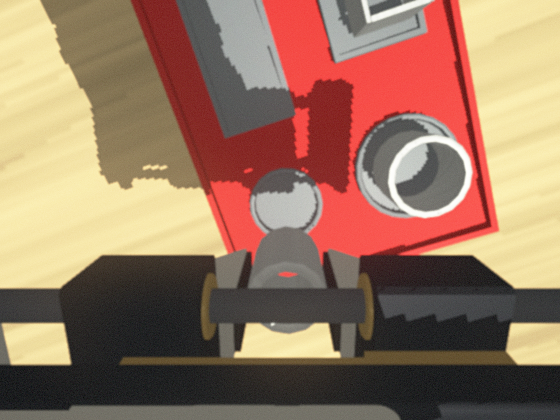

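The narrow tube, at (287,270), is held upright over its nest at (287,203), and the wide tube is seated at (430,175). I'll lower it and release.

>>> jog_arm:
  rows:
    - [0,[-0.1,0,4],0]
    - [0,[-0.1,0,7],0]
    - [0,[-0.1,0,9],0]
    - [0,[-0.1,0,10],0]
    - [0,[-0.1,0,10.5],0]
    - [0,[-0.1,0,10.5],0]
    - [0,[-0.1,0,10.5],0]
    - [0,[-0.1,0,10.5],0]
    - [0.55,[-0.1,0,10.5],0]
    - [0.55,[-0.1,0,10.5],0]
    - [0.55,[-0.1,0,10.5],0]
    - [0.55,[-0.1,0,10.5],0]
    - [0.55,[-0.1,0,9.5],0]
    - [0.55,[-0.1,0,6.5],0]
    - [0.55,[-0.1,0,3],0]
    - [1,[-0.1,0,0],0]
    - [1,[-0.1,0,0],0]
    - [1,[-0.1,0,0],0]
    - [1,[-0.1,0,0],0]

```text
clock: 19.45
tcp_pos: [0.6242, -0.0074, 0.1312]
tcp_rot: [2.578, 1.794, 0.001]
force: [0.6, 0.1, -0.5]
gripper_width: 0.0722
```

```bash
python3 near.py .6239 -.0061; python3 mv.py .4862,.2505,.13,108.5 .55,.12,.15,100
```

```text
ztop 0.055107470437583086 1000 ((0.6248980760574341, -0.007884141057729721), (0.030585981905460358, 0.031325966119766235), 70.44842529296875) ((0.6248788833618164, -0.007946393452584743), 0.016010932624340057)
t 19.5 [ 0.6235 -0.0074  0.1301] yaw 69.67 tilt [-0.001 -0.001 -1.   ] q [ 0.02  0.53 -0.07  1.71  0.04  0.91  1.15] w 0.0768 F [ 0.3 -0.2  0.2]
.4862,.2505,.13,108.5 -> [19.41, -21.83, 0.03] -0.678 rows 7.0 5.4
.55,.12,.15,100 -> [9.39, -11.32, -1.98] -0.529 rows 3.6 4.2
```

>>> jog_arm:
  rows:
    - [1,[19.4,-21.8,0],-0.68]
    - [1,[19.4,-21.8,0],-0.68]
    - [1,[19.4,-21.8,0],-0.68]
    - [1,[19.4,-21.8,0],-0.68]
    - [1,[19.4,-21.8,0],-0.68]
    - [1,[19.4,-21.8,0],-0.68]
    - [1,[19.4,-21.8,0],-0.68]
    - [1,[19.4,-21.8,0],-0.68]
    - [1,[19.4,-21.8,0],-0.68]
    - [1,[19.4,-21.8,0],-0.68]
    - [1,[19.4,-21.8,0],-0.68]
    - [1,[19.4,-21.8,0],-0.68]
    - [1,[19.4,-21.8,0],-0.68]
    - [1,[19.4,-21.8,0],-0.68]

```text
clock: 20.67
tcp_pos: [0.4879, 0.2492, 0.1306]
tcp_rot: [1.835, 2.55, -0.0]
force: [-1.0, -0.5, -0.2]
gripper_width: 0.0918
```

```bash
python3 near.py .4862 .2505 w6.png; python3 mv.py .4862,.2505,.0167,108.5
```

```text
ztop 0.0442881497524957 1522 ((0.484853595495224, 0.2504037618637085), (0.09018910676240921, 0.02995659038424492), 18.128612518310547) ((0.4848971664905548, 0.2503291964530945), 0.04719897732138634)
t 20.72 [0.4877 0.2495 0.1306] yaw 108.54 tilt [-0. -0. -1.] q [-0.28  0.42 -0.3   1.9   0.16  0.85  1.23] w 0.0919 F [-0.   0.3 -0.1]
.4862,.2505,.0167,108.5 -> [0.15, -0.11, 11.39] 0.001 rows 2.7 0.0
```

View pics/w6.png

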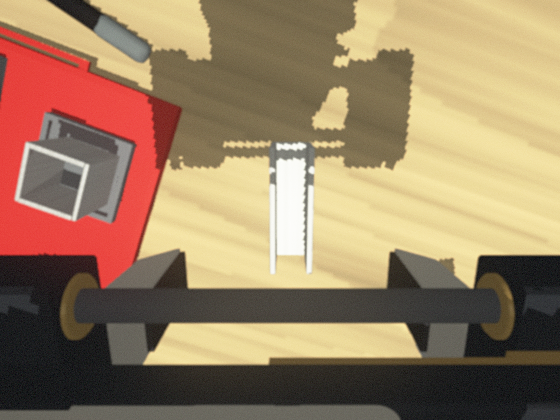

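The long channel, at (291,210), is centred and aligned with the fingers. I'll grip it.

>>> jog_arm:
  rows:
    - [0.75,[0.15,-0.2,4],0]
    - [0.75,[0.15,-0.2,8],0]
    - [0.75,[0.15,-0.2,10],0]
    - [0.75,[0.15,-0.2,11.4],0]
    - [0.75,[0.15,-0.2,11.4],0]
    - [0.75,[0.15,-0.2,11.4],0]
    - [0,[0.15,-0.2,11.4],0]
    - [0,[0.15,-0.2,11.4],0]
    - [0,[0.15,-0.2,11.4],0]
    - [0,[0.15,-0.2,11.4],0]
    - [0,[0.15,-0.2,11.4],0]
    - [0,[0.15,-0.2,11.4],0]
    - [0,[0.15,-0.2,11.4],0]
    - [0,[0.15,-0.2,10],0]
    - [0,[0.15,-0.2,7],0]
    - [0,[0.15,-0.2,3],0]
    - [0,[0.15,-0.2,0],0]
    - [0,[0.15,-0.2,0],0]
    - [0,[0.15,-0.2,0],0]
    - [0,[0.15,-0.2,0],0]

```text
clock: 22.38
tcp_pos: [0.4844, 0.2506, 0.1302]
tcp_rot: [-1.833, -2.552, 0.001]
force: [0.0, 0.2, -1.4]
gripper_width: 0.0299
```

```bash
python3 mv.py .506,-.0005,.13,87.3
```

```text
t 22.38 [0.4844 0.2506 0.1302] yaw 108.63 tilt [-0.    -0.001 -1.   ] q [-0.28  0.42 -0.3   1.9   0.16  0.84  1.23] w 0.0299 F [ 0.   0.2 -1.4]
.506,-.0005,.13,87.3 -> [-24.48, -5.98, 0.04] 0.372 rows 6.0 3.0
```

>>> jog_arm:
  rows:
    - [0,[-24.5,-6,0],0.37]
    - [0,[-24.5,-6,0],0.37]
    - [0,[-24.5,-6,0],0.37]
    - [0,[-24.5,-6,0],0.37]
    - [0,[-24.5,-6,0],0.37]
    - [0,[-24.5,-6,0],0.37]
    - [0,[-24.5,-6,0],0.37]
    - [0,[-24.5,-6,0],0.37]
    - [0,[-24.5,-6,0],0.37]
    - [0,[-24.5,-6,0],0.37]
    - [0,[-24.5,-6,0],0.37]
    - [0,[-24.5,-6,0],0.37]
    - [0,[-24.5,-6,0],0.37]
    - [0,[-24.5,-6,0],0.37]

```text
clock: 23.55
tcp_pos: [0.5064, 0.0006, 0.1307]
tcp_rot: [-2.269, -2.173, -0.0]
force: [0.4, -0.3, -0.9]
gripper_width: 0.0299
```

```bash
python3 mv.py .506,-.0005,.025,87.3; python3 - <<'E'
from h import *
im,d,C=snap('wrist','w7.png')
E
```

```text
t 23.55 [0.5064 0.0006 0.1307] yaw 87.52 tilt [ 0.  0. -1.] q [ 0.07  0.34 -0.14  2.    0.07  0.8   1.41] w 0.0299 F [ 0.4 -0.3 -0.9]
.506,-.0005,.025,87.3 -> [-0.11, -0.03, 10.57] 0.004 rows 2.5 0.0
```

View pics/w7.png

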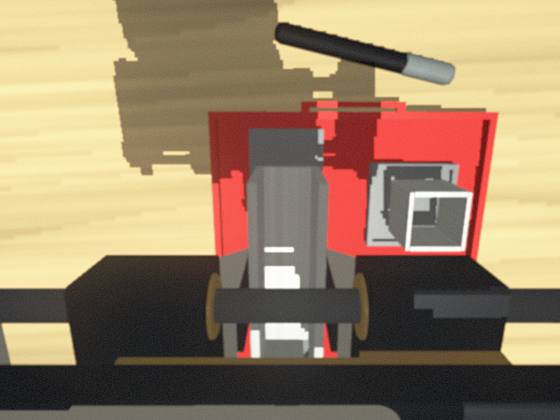

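The channel, at (287,260), is level and aligned over the long nest at (287,145 and down). I'll lower it and release.

>>> jog_arm:
  rows:
    - [0,[-0.1,0,4],0]
    - [0,[-0.1,0,7],0]
    - [0,[-0.1,0,9],0]
    - [0,[-0.1,0,10],0]
    - [0,[-0.1,0,10.5],0]
    - [0,[-0.1,0,10.55],0]
    - [0,[-0.1,0,10.55],0]
    - [0,[-0.1,0,10.55],0]
    - [0.55,[-0.1,0,10.55],0]
    - [0.55,[-0.1,0,10.55],0]
    - [0.55,[-0.1,0,10.55],0]
    - [0.55,[-0.1,0,10.55],0]
    - [0.55,[-0.1,0,9.5],0]
    - [0.55,[-0.1,0,6.5],0]
    - [0.55,[-0.1,0,2],0]
    - [0.55,[-0.1,0,-2],0]
    - [1,[-0.1,0,-6],0]
    - [1,[-0.1,0,-10],0]
    - [1,[-0.1,0,-10],0]
    - [1,[-0.1,0,-10],0]

```text
clock: 25.27
tcp_pos: [0.5083, -0.0011, 0.2346]
tcp_rot: [2.267, 2.168, 0.008]
force: [-0.4, 0.1, -0.4]
gripper_width: 0.0726
```

>>> jog_arm:
  rows:
    - [1,[0,-15,0],0]
    - [1,[0,-15,0],0]
    - [1,[0,-15,0],0]
    - [1,[0,-15,0],0]
    - [1,[0,-15,0],0]
    - [1,[0,-15,0],0]
    - [1,[0,-15,0],0]

```text
clock: 25.85
tcp_pos: [0.3569, 0.0054, 0.2307]
tcp_rot: [2.27, 2.171, 0.001]
force: [0.1, -1.1, 0.0]
gripper_width: 0.0921
```

```bash
python3 - <<'E'
from h import *
N=dict(sq=(.5105,.0944),wide=(.6284,.0888),nar=(.6239,-.0061),long=(.506,-.0005),rect=(.541,.3975),short=(.5203,-.393))
a=np.radians(-2.7);R=np.array([[np.cos(a),-np.sin(a)],[np.sin(a),np.cos(a)]])
for c in ['scene','side']:
    im,d,C=snap(c,c+'1.png'); W=cloud(d,C).reshape(-1,3)
    for n,(x,y) in N.items():
        P=W[(abs(W[:,0]-x)<.058)&(abs(W[:,1]-y)<.046)&(W[:,2]>.035)&(W[:,2]<.07)]
        if len(P)<20: print(c,n,len(P)); continue
        q=np.percentile(P[:,2],95); r=cv2.minAreaRect(P[P[:,2]>q-.006][:,:2].astype(np.float32))
        print(c,n,'ztop',round(q,4),'off in tray axes mm',(R.T@(np.array(r[0])-[x,y])*1e3).round(1),np.round(r[1],3),round(r[2],1))
    cv2.imwrite('pics/%s_crop.png'%c,cv2.resize(im[:,:,::-1][150:300,180:400] if c=='scene' else im[:,:,::-1][130:280,170:390],None,fx=3,fy=3))
E
python3 mv.py
```

```text
scene sq ztop 0.057 off in tray axes mm [0.5 4.4] [0.041 0.043] 88.4
scene wide ztop 0.055 off in tray axes mm [0.3 1.5] [0.054 0.052] 10.6
scene nar ztop 0.0554 off in tray axes mm [ 2.4 -0.8] [0.031 0.03 ] 49.5
scene long ztop 0.0543 off in tray axes mm [ 0.5 -0.6] [0.032 0.093] 86.9
scene rect ztop 0.0469 off in tray axes mm [-1.2  0.6] [0.067 0.037] 28.5
scene short ztop 0.0452 off in tray axes mm [-0.1  0.1] [0.052 0.031] 25.7
side sq ztop 0.055 off in tray axes mm [1.1 3.6] [0.043 0.04 ] 88.5
side wide ztop 0.0532 off in tray axes mm [0.9 0.4] [0.053 0.052] 46.0
side nar ztop 0.0535 off in tray axes mm [ 2.5 -2.4] [0.031 0.031] 0.4
side long ztop 0.0521 off in tray axes mm [ 0.9 -1.1] [0.033 0.089] 87.8
side rect ztop 0.0461 off in tray axes mm [-1.4 -0.5] [0.067 0.041] 26.0
side short ztop 0.0432 off in tray axes mm [ 0.5 -0.4] [0.051 0.03 ] 25.0
t 25.95 [0.3574 0.0055 0.2307] yaw 87.43 tilt [ 0.  0. -1.] q [ 0.09 -0.07 -0.18  2.22 -0.02  0.99  1.45] w 0.0919 F [ 0.4 -0.8 -0.5]
```

View pics/scene_crop.png

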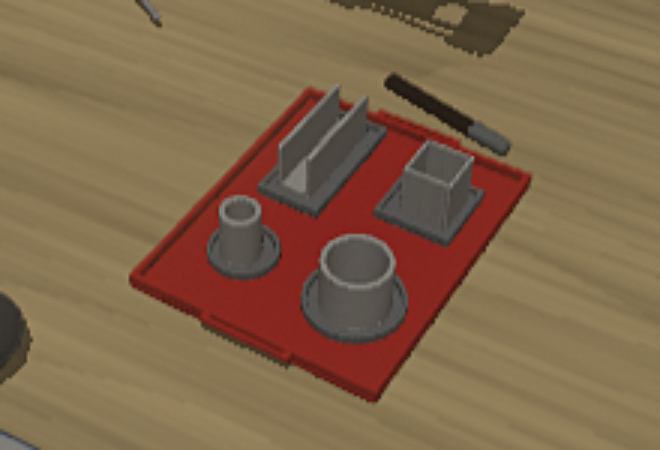

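View pics/side_crop.png

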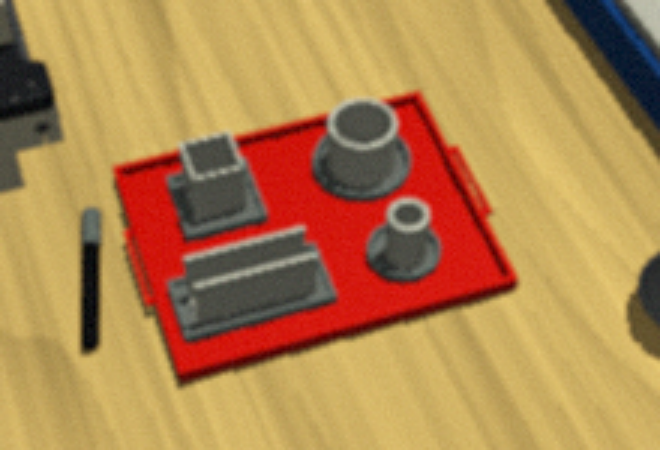

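The height check flags the square tube: its top rose about 9.5–10 mm against about 8 mm for the others. I'll look at it closely.

```bash
python3 mv.py .5105,.07,.14,-2.7
```

```text
t 25.95 [0.3574 0.0055 0.2307] yaw 87.43 tilt [ 0.  0. -1.] q [ 0.09 -0.07 -0.18  2.22 -0.02  0.99  1.45] w 0.0919 F [ 0.4 -0.8 -0.5]
.5105,.07,.14,-2.7 -> [7.12, 15.0, 9.07] 1.573 rows 4.5 12.6
```

>>> jog_arm:
  rows:
    - [1,[7.1,15,9],1.57]
    - [1,[7.1,15,9],1.57]
    - [1,[7.1,15,9],1.57]
    - [1,[7.1,15,9],1.57]
    - [1,[7.1,15,9],1.57]
    - [1,[7.1,15,9],1.57]
    - [1,[7.1,15,9],1.57]
    - [1,[7.1,15,9],1.57]
    - [1,[7.1,15,9],1.57]
    - [1,[7.1,15,9],1.57]
    - [1,[7.1,15,9],1.57]
    - [1,[7.1,15,9],1.57]
    - [1,[7.1,15,9],1.57]
    - [1,[7.1,15,9],1.57]
    - [1,[7.1,15,9],1.57]
    - [1,[7.1,15,9],1.57]

```text
clock: 27.28
tcp_pos: [0.5097, 0.0698, 0.1402]
tcp_rot: [3.141, -0.065, -0.001]
force: [-0.6, -0.0, -0.1]
gripper_width: 0.0918
```

```bash
cat > top.py <<'E'
from h import *
im,d,C=snap('wrist','w8.png'); W=cloud(d,C)
for n,(x,y) in dict(sq=(.5105,.0985),wide=(.6286,.0896)).items():
    m=(abs(W[...,0]-x)<.031)&(abs(W[...,1]-y)<.031)&(W[...,2]>.048)
    P=W[m]
    if len(P)<50: print(n,len(P));continue
    A=np.c_[P[:,:2]-[x,y],np.ones(len(P))]; w=np.ones(len(P),bool)
    for _ in range(15):
        k=np.linalg.lstsq(A[w],P[w,2],rcond=None)[0]; r=P[:,2]-A@k; w=(r>-.0012)&(r<.002)
    print(n,w.sum(),'slopes deg',np.degrees(k[:2]).round(2),'z',k[2].round(4),'resid',np.std(r[w]).round(4))
ys,xs=np.where((abs(W[...,0]-.5105)<.045)&(abs(W[...,1]-.0944)<.045)&(W[...,2]>0))
c=im[ys.min():ys.max(),xs.min():xs.max(),::-1]; cv2.imwrite('pics/w8c.png',cv2.resize(c,None,fx=3,fy=3,interpolation=cv2.INTER_CUBIC)[:600,:800])
E
python3 top.py; python3 mv.py
```

```text
sq 5830 slopes deg [ -2.99 -76.87] z 0.2247 resid 0.0008
wide 1457 slopes deg [ 0.04 -0.06] z 0.0543 resid 0.0006
t 27.33 [0.5097 0.0697 0.1403] yaw -2.41 tilt [-0.001  0.    -1.   ] q [-0.2   0.34  0.01  1.98 -0.01  0.83 -0.22] w 0.0919 F [-0.4 -0.5  0.7]
```

View pics/w8c.png

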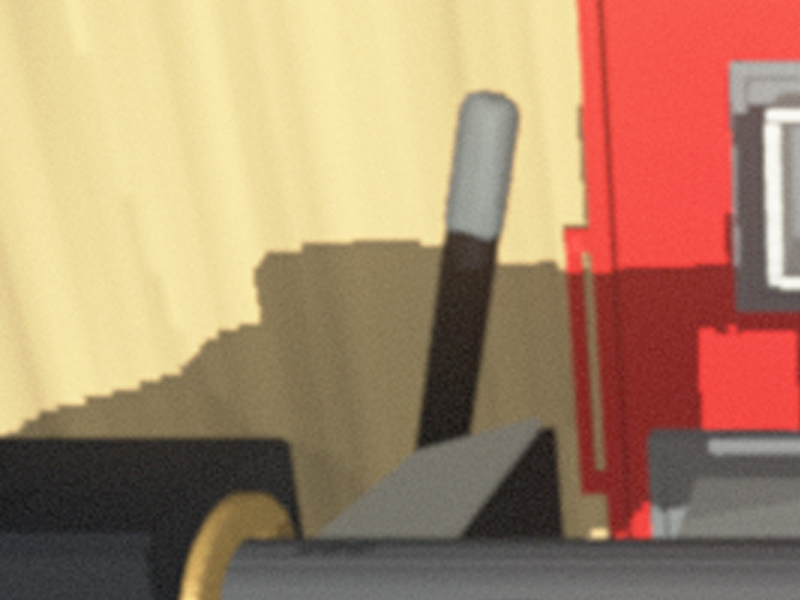

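The crop missed, because gripper points polluted it. I'll cap the height and crop properly.

```bash
sed -i "s/(W\[...,2\]>.048)/(W[...,2]>.048)\&(W[...,2]<.066)/; s/(W\[...,2\]>0))/(W[...,2]>0)\&(W[...,2]<.066))/; s/w8/w9/g; s/\.045)/.035)/g" top.py; python3 top.py
```

```text
sq 1017 slopes deg [ 0.29 -0.08] z 0.0563 resid 0.0006
wide 1451 slopes deg [ 0.08 -0.07] z 0.0543 resid 0.0006
```

View pics/w9c.png

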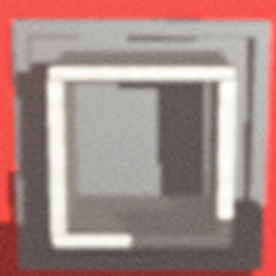

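```bash
python3 - <<'E'
from h import *
a=np.radians(-2.7);R=np.array([[np.cos(a),-np.sin(a)],[np.sin(a),np.cos(a)]])
def prof(W,n,x,y):
    L=(W[...,:2]-[x,y])@R
    for half in (12,20):
        m=(abs(L)<half/1000).all(-1)&(W[...,2]<.03); 
        print(' ',n,half,m.sum(),'floor z',np.nanmedian(W[m][:,2]).round(4) if m.sum() else None)
N=dict(sq=(.5105,.0944),wide=(.6284,.0888),nar=(.6239,-.0061),long=(.506,-.0005))
for c in ['scene','side']:
    z=np.load(c+'0.npz'); W=cloud(z['d'],z); print(c,'before')
    for n,p in N.items(): prof(W,n,*p)
im,d,C=snap('wrist'); W=cloud(d,C); print('wrist now'); prof(W,'sq',*N['sq']); prof(W,'wide',*N['wide'])
# height map of the sq nest in tray axes, 4 mm cells
L=(W[...,:2]-N['sq'])@R*1000
for yy in range(32,-36,-4):
    print('%4d'%yy,*['%4.0f'%(np.median(q)*1e4) if len(q:=W[...,2][(abs(L[...,0]-xx)<2)&(abs(L[...,1]-yy)<2)&(W[...,2]<.07)])>2 else '  --' for xx in range(-32,36,4)])
E
```

```text
scene before
  sq 12 73 floor z 0.0109
  sq 20 203 floor z 0.011
  wide 12 90 floor z 0.009
  wide 20 254 floor z 0.009
  nar 12 82 floor z 0.0092
  nar 20 221 floor z 0.0095
  long 12 63 floor z 0.011
  long 20 188 floor z 0.0112
side before
  sq 12 83 floor z 0.0086
  sq 20 229 floor z 0.0088
  wide 12 78 floor z 0.0069
  wide 20 216 floor z 0.0069
  nar 12 89 floor z 0.0069
  nar 20 238 floor z 0.0069
  long 12 95 floor z 0.0091
  long 20 265 floor z 0.009
wrist now
  sq 12 957 floor z 0.0113
  sq 20 2015 floor z 0.0115
  wide 12 602 floor z 0.0095
  wide 20 1659 floor z 0.0098
  32   75   88   78   84   78   80   77   78   79   78   75   77   78   81   76   76   76
  28  154  148  146  147  143  145  148  153  150  153  151  149  151  152  148  150  138
  24  152  120  116  253  400  331  409  397  328  410  407  408  399  120  111  141  115
  20  150  121  111  561  558  560  559  558  560  560  565  560  560  558  114  150  142
  16  155  115  106  560  267  110  111  108  110  115  115  117  386  561  115  152   74
  12  150  115  110  559  160  112  112  114  115  115  113  1
[... 317 characters left out ...]
  562  198  114  114  113  114  113  114  113  326  560  114  149  112
  -8  154  118  110  563  122  112  112  112  113  110  112  116  328  561  112  150   74
 -12  152  121  110  560  342  335  323  347  340  312  348  332  384  560  114  150   81
 -16  151  120  110  557  562  564  563  559  560  561  563  563  563  561  115  144  145
 -20  152  117  112   --   --   --   --   --   --   --   --   --   --   --  112  139  143
 -24  148  117  113   --   --   --   --   --   --   --   --   --   --   --  109  147  113
 -28  149  142  136  136  141  140  142  142  146  137  140  144  144  144  125  152   78
 -32  154  156  152  155  150  147  153  149  153  156  153  156  154  149  151  153   78
```

The square and long nest floors measured 2 mm higher than the round ones before anything was placed. The square tube's top sits 44.8 mm above its nest floor and is level, so it is seated flat. I'll hand in.

```bash
python3 -c "
from plant import arm
print(arm.sign_off(), arm.get_state()['clock'])"
```

```text
the job is handed in; nothing more can be done
the job is handed in; nothing more can be done
```

The kit is made up. I placed the square tube, the wide round tube, the narrow round tube and the long channel (open side up) in that order, each in its own nest. I handed the job in after about 28 s of robot time.

**Position:** final scene and side views put the parts within 1–4.5 mm of their nest centres. The square tube is the farthest off, about 4 mm in the tray's y, still inside its 8 mm clearance. The two look-alikes measured where they started, to within 1.5 mm. The arm was left clear of everything.

**One check disagreed at first:** the square tube's top had risen about 10 mm from its bench height, not the expected 8. A height map showed it level to 0.3° and standing 44.8 mm above its nest floor. The square and long nest floors had already measured about 2 mm higher than the round ones before anything was placed. That also explains the long channel's height. I did not measure the tilt of the narrow tube or the channel, only their heights and positions.

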